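Fetch the stapler from behind the supplies in the facilitator's case

ROBOT

A 6-joint arm with a two-finger parallel gripper is mounted at the origin on the work surface. World frame = base frame: x ahead of the robot, y to its left, z up, the work surface at z = 0. Lengths are in mm, angles in rad, forces in N, time in s.
With the tool pointing down it reaches from about 400 to 925 mm from the base axis. Payload 12.5 kg.
Tool frame: the origin (TCP) lies between the finger pads; the fingertips stand 14 mm ahead of it and the grasp point (between the pads) lies 5 mm behind it; x points along the fingers, y is the direction in which the jaws open and shut, and the axes are right-handed (so a half turn about x gives the same grasp; the last joint's range is limited). The gripper opens to 95 mm and grips with 3 to 60 N. Pads are 20 mm wide; open, the fingers measure 119 mm over their backs; the gripper's body (75 mm by 180 mm) begins 59 mm behind the grasp point.
Start: joints at [-1.35, 0.491, 1.559, -0, 1.092, -0.106], TCP at [200.657, -591.931, 228.661] pointing down, gripper open.
Joint ranges: [-3.1, 3.1], [-0.84, 2.19], [0.05, 2.79], [-1.13, 4.28], [0.06, 2.93], [-2.69, 2.69]. Speed limits (rad/s): [2.22, 2.22, 2.79, 3.14, 3.14, 3.14].

INTERFACE

Orientations are given as [roll, pitch, yaw] about the fixed x, y, z axes, in that order (R = Rz(yaw) Ry(pitch) Rx(roll)).
In Python, from cell import env, cams gives the robot as it stands.
- The arm moves only by the tool carry_out, never from a script. Its arguments are lists of equal length, an entry for each row: "grip": the closure, from -1 (fully open) to 1 (shut); "linear": the shift along the tool's x, y, z scaled (see below), a list of three; "turn": the turn about the tool's x scaled (see below). In form: {"grip": [grip, ...], "linear": [[tx, ty, tz], ...], "turn": [turn, ...]}. A call has 1 to 5 rows; each row shifts and turns the commanded pose from where the row before left it, along the tool's axes as they then stand; what a row does not reach is not made up. The controller multiplies each number of a shift by 0.5 m and each number of a turn by 180 degrees. A row lasts 1/10 s, in which the tool goes at most 50 mm and 8.59 degrees, less where a joint would pass 70% of its speed; a pose out of reach is approached as far as the arm can. A call with a number of a shift or a turn outside -1 to 1 is refused whole. A call with a gripper value outside its range is refused whole. The fingers move at their own pace and stop on an object; the grip force is fixed at half the most. Time passes only in rows, so rows that do not move let the fingers close. It gives the time, the measured TCP pose, the force and the opening at its end, in the units of the state.
- env.state(): the state, without advancing time (a new reading comes with each control period).
- cams.read_camera(name): name is "scene" or "side" or "wrist"; returns the picture (420x560x3 uint8, blue, green, red); there is no depth.
- cams.camera_info(name): a dict with "fx", "fy", "cx", "cy" (pixels), "view" (4x4, takes a point from world to camera coordinates). Camera axes: x right, y down, z forward; pixel columns grow to the right and rows downward; lengths in mm; the calibration is good to about 2 mm. A picture is of the moment at which its call begins: read the wrist's pose just before it. camera_info takes no time and is no camera call; for the wrist camera it gives the pose at the moment of the call.
- env.job_done(): hands the job in, once; it reports no verdict.
The state is a dict: "t": time; "joints": joint angles; "qvel": joint speeds; "tau": joint torques, N m; "eef_pos": TCP position; "tcp_rot": TCP orientation; "ft_force": force on the tool from outside, world axes, zero at the start; "moment": the same for the moment, N m; "opening": opening from 0.0 (shut) to 1.0 (fully open).
Only numpy, scipy, OpenCV 4.12 (cv2) and the standard library are available. Lean on these libraries where they do the work, as an engineer would, in place of code of your own. Each camera call takes 0.05 s, during which the arm holds its last target. There are 200 camera calls.

TASK

The group's wooden table caddy still lacks its stapler, which lies in the open case hemmed in behind the ink bottle, the glue stick and the carton. First stand all three of those aside in the grey lift-out tray, then lay the stapler flat in the caddy's long empty compartment, and only after that put the three back, each upright in the very spot it came from, the carton turned as it was. Leave the pin tin, the roll of tape and the board eraser where they are.

Things in the scene. Friction and masses are not known exactly. Their poses are not given: they have to be found in the camera images.
- case: Open black case, aluminium frame, fixed; 300 (x) x 390 (y) x 80 mm high. Origin: centre of underside; x away from the handle side, z up. Inner floor at 8 mm. Front bay x -140 to 0, y -180 to 85, 74 mm high partitions. Pockets along its front wall, centred x -102, y -130/-50/30, parted by 25 mm high fins at y -90, -10 (x -140 to -85). Stapler behind them at x -52, y -50. Filed cards in the rear.
- tray: Empty grey plastic lift-out tray of the case, fixed on the table at one side of the case (left or right varies), 260 (x) x 160 (y) x 16 mm high, walls 4 mm; inner floor 4 mm above its underside. Origin at the centre of its underside, z up, x along its length.
- caddy: Low wooden table caddy, fixed, at the other side of the case; 240 (x) x 160 (y) mm, rims 28 mm high, 8 mm thick, inner floor at 6 mm. Origin: centre of underside, z up. Long empty compartment (inside 224 x 70 mm) along x, centred at x 0, y -37 mm; two small ones on the +y side hold note slips (-x) and the board eraser (+x).
- bottle: Ink refill bottle, round, white body 44 mm diameter up to 78 mm, narrowing to a black 27 mm cap, 105 mm high in all, 110 g nominal; stands in one of the case's three pockets (which of the three things is in which pocket varies). Origin at the centre of its underside, z up.
- glue: Glue stick standing upright, slim, white with black cap, 32 mm diameter, 95 mm high, 50 g nominal; stands in another of the pockets. Origin at the centre of its underside, z up.
- carton: Cardboard carton standing upright, 36 (x) x 50 (y) x 90 mm high, 120 g nominal; stands in another of the pockets with its x about along the case's x. Origin at the centre of its underside, z up.
- stapler: Desktop stapler, black cap over steel magazine on a flat base, 150 mm long along its x, base 40 mm wide (y), 58 mm high, 280 g. Cap 142 mm long, 34 mm wide, parallel sides from 37 to 57 mm height. Origin: centre of underside, z up. Lies along the case's width, about 10 mm behind the bottle, 34 mm free behind it. It may lie either way round in the caddy.
- tin: Small round steel pin tin, 34 mm diameter, 24 mm high, in the case's bay near one end of the stapler. Leave it. Origin at the centre of its underside.
- tape: Roll of paper tape lying flat, 72 mm diameter, 24 mm high, in the case's side compartment. Leave it. Origin at the centre of its underside.
- eraser: Board eraser, 70 x 46 x 28 mm, black on grey felt, in the caddy's smaller compartment. Leave it. Origin at the centre of its underside.

How it is judged (in metres and radians):
On the way, in this order (a step that is already met when the one before it is completed fails the run):
1. the ink bottle, the glue stick and the carton all stand upright and released in the lift-out tray, the stapler still in its place in the case (x of bottle in the frame of tray between -0.125 and 0.125 m and y of bottle in the frame of tray between -0.075 and 0.075 m and z of bottle in the frame of tray between 0 and 0.012 m and angle between each of bottle, glue, carton's own z axis and vertical below 0.15 rad and linear speed of each of bottle, glue, carton below 0.03 m/s and contact force between the fingers and bottle below 0.3 N and x of glue in the frame of tray between -0.125 and 0.125 m and y of glue in the frame of tray between -0.075 and 0.075 m and z of glue in the frame of tray between 0 and 0.012 m and contact force between the fingers and glue below 0.3 N and x of carton in the frame of tray between -0.125 and 0.125 m and y of carton in the frame of tray between -0.075 and 0.075 m and z of carton in the frame of tray between 0 and 0.012 m and contact force between the fingers and carton below 0.3 N and distance of stapler from where it was at the start of the episode below 0.03 m), for 0.2 s.
2. the stapler lies flat and released in the caddy's long compartment, the three still in the tray (x of stapler in the frame of caddy between -0.04 and 0.04 m and y of stapler in the frame of caddy between -0.055 and -0.019 m and z of stapler in the frame of caddy below 0.01 m and angle between stapler's own z axis and vertical below 0.12 rad and angle between the x axis of stapler and the x axis of caddy, either way round below 0.25 rad and linear speed of each of stapler, bottle, glue, carton below 0.03 m/s and contact force between the fingers and stapler below 0.3 N and x of bottle in the frame of tray between -0.125 and 0.125 m and y of bottle in the frame of tray between -0.075 and 0.075 m and z of bottle in the frame of tray between 0 and 0.012 m and angle between each of bottle, glue, carton's own z axis and vertical below 0.15 rad and contact force between the fingers and bottle below 0.3 N and x of glue in the frame of tray between -0.125 and 0.125 m and y of glue in the frame of tray between -0.075 and 0.075 m and z of glue in the frame of tray between 0 and 0.012 m and contact force between the fingers and glue below 0.3 N and x of carton in the frame of tray between -0.125 and 0.125 m and y of carton in the frame of tray between -0.075 and 0.075 m and z of carton in the frame of tray between 0 and 0.012 m and contact force between the fingers and carton below 0.3 N), for 0.2 s.
At the end, for the whole second after the job is handed in: Stapler flat in the caddy's long compartment (18 mm of its centre line, 40 mm along it, 0.25 rad), released; ink bottle, glue stick and carton upright in the case, each within 15 mm of where it stood at the start, carton square to the case to 0.3 rad; all at rest (x of stapler in the frame of caddy between -0.04 and 0.04 m and y of stapler in the frame of caddy between -0.055 and -0.019 m and z of stapler in the frame of caddy below 0.01 m and angle between each of stapler, bottle, glue, carton's own z axis and vertical below 0.12 rad and angle between the x axis of stapler and the x axis of caddy, either way round below 0.25 rad and linear speed of each of stapler, bottle, glue, carton below 0.03 m/s and contact force between the fingers and stapler below 0.3 N and distance of each of bottle, glue, carton from where it was at the start of the episode below 0.015 m and angle between the x axis of carton and the x axis of case, either way round below 0.3 rad); the robot touches nothing.
It fails at once if the pin tin is shifted by more than 20 mm (distance of tin from where it was at the start of the episode above 0.02 m).
It fails at once if the roll of tape is shifted by more than 20 mm (distance of tape from where it was at the start of the episode above 0.02 m).
It fails at once if the board eraser is shifted by more than 20 mm (distance of eraser from where it was at the start of the episode above 0.02 m).
It also fails if it takes over 141 s, if anything falls off the work surface, if the arm or the gripper's body presses on something with over 40 N, if the wrist force passes 120 N, or if a joint passes its speed limit or range.

## Working session

There is one attempt and no reset: what is moved stays moved. The work goes in short steps, Python scripts to look and compute and a tool call to move; the robot and the scene stay as the last step left them, time stands still between calls to the robot, and variables do not carry over. Pictures are saved under pics/ and viewed, about 12 in all and at most 16, crops included, and the job is handed in when it is done.

Besides the shell and the picture viewer there is one more tool, called after "Emit:" by a JSON object that holds its "method" and its "body". carry_out: Moves the arm, as the interface text tells. Shifts and turns lie within -1 to 1; 1 stands for 0.5 m of shift or 180 degrees of turn. Its arguments: {"type":"object","properties":{"grip":{"type":"array"},"linear":{"type":"array"},"turn":{"type":"array"}},"required":["grip","linear","turn"]}

```bash
mkdir -p pics; ls; python3 - <<'E'
from cell import env,cams
import cv2,numpy as np
s=env.state();print(s)
for n in("scene","side","wrist"):
    i=cams.camera_info(n);im=cams.read_camera(n);cv2.imwrite(f"pics/{n}0.png",im)
    print(n,i['fx'],i['cx'],i['cy'],np.linalg.inv(np.array(i['view'])).round(3).tolist())
E
```

```text
pics
{'t': 0.0, 'joints': array([-1.34959582e+00,  4.91572467e-01,  1.55944767e+00,  9.66975459e-06,
        1.09169282e+00, -1.05593007e-01]), 'qvel': array([-0.00022515,  0.00131096,  0.00042152,  0.00043695,  0.00044928,
        0.00121224]), 'tau': array([-8.49494591e-04, -6.12652588e+01, -2.58179158e+01,  6.91869110e-02,
        4.82787704e-02, -1.24892977e-04]), 'eef_pos': array([ 200.60802578, -591.69250078,  228.05433298]), 'tcp_rot': array([-1.68404429,  1.56967599,  1.78433742]), 'ft_force': array([-0.25572836, -0.08653348, -0.24276034]), 'moment': array([0.00361992, 0.02225406, 0.01066608]), 'opening': 0.9991961361255827}
scene 436.8868326950897 278.74403935999527 210.3258835991027 [[0.883, 0.373, -0.285, 832.385], [0.469, -0.684, 0.558, -500.568], [0.013, -0.627, -0.779, 771.263], [0.0, 0.0, 0.0, 1.0]]
side 418.2043368157226 285.40518020654736 206.5628880019778 [[-0.794, -0.375, 0.479, 109.206], [-0.608, 0.472, -0.638, 606.047], [0.013, -0.798, -0.603, 621.859], [0.0, 0.0, 0.0, 1.0]]
wrist 332.8797394390221 282.0067998934384 205.7202545157176 [[0.321, -0.912, -0.256, 273.117], [-0.947, -0.31, -0.086, -567.983], [-0.001, 0.27, -0.963, 384.753], [0.0, 0.0, 0.0, 1.0]]
```

View pics/scene0.png

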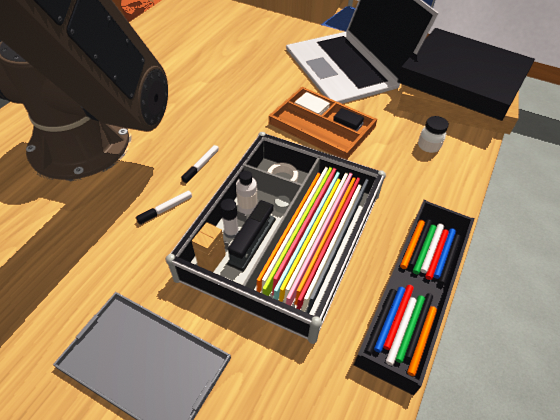

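View pics/side0.png

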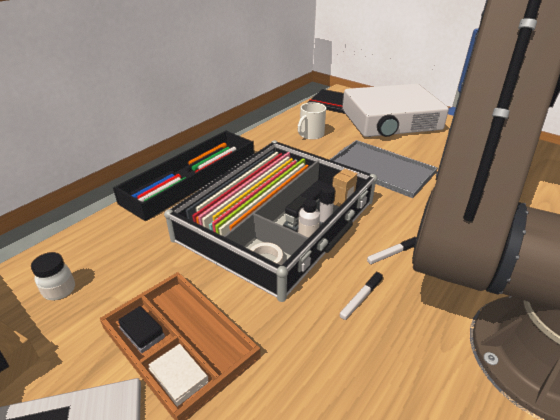

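The scene picture shows the case mid-table (rim corners about 263,137 / 382,175 / 316,325 / 172,260). The caddy is on the +y side (270–377, 88–153) and the tray on the −y side (55–230, 295–420). In the pockets from −y: carton (208,245), glue (230,215), bottle (246,192), with the stapler behind them. The side view agrees.

```bash
cat >h.py <<'E'
from cell import env,cams
import cv2,numpy as np
def ray(n,u,v,i=None):
    i=i or cams.camera_info(n);T=np.linalg.inv(np.array(i['view']))
    d=T[:3,:3]@[(u-i['cx'])/i['fx'],(v-i['cy'])/i['fy'],1];return T[:3,3],d
def pt(n,u,v,z,i=None):
    o,d=ray(n,u,v,i);return (o+d*(z-o[2])/d[2]).round(1)
def px(n,p,i=None):
    i=i or cams.camera_info(n);q=np.array(i['view'])@[*p,1];return np.array([i['fx']*q[0]/q[2]+i['cx'],i['fy']*q[1]/q[2]+i['cy']]).round(1)
E
python3 - <<'E'
from h import *
for k,u,v,z in[("case",263,137,80),("case",382,175,80),("case",316,322,80),("case",172,260,80),
 ("caddy",305,88,28),("caddy",377,125,28),("caddy",270,115,28),("tray",117,295,16),("tray",230,356,16),("tray",56,362,16),
 ("bottle",247,175,105),("glue",229,204,95),("carton",208,231,90)]: print(k,pt("scene",u,v,z))
for k,u,v,z in[("case",373,177,80),("case",283,272,80),("case",170,212,80),("caddy",104,320,28),("caddy",180,276,28),("caddy",260,350,28),("caddy",183,408,28),("tray",408,192,16),("tray",437,163,16)]:print('side',k,pt("side",u,v,z))
E
```

```text
case [443.7 171.9  80. ]
case [731.1 189.8  80. ]
case [ 748.2 -188.7   80. ]
case [ 461.4 -204.3   80. ]
caddy [418.  458.5  28. ]
caddy [651.6 405.8  28. ]
caddy [388.5 306.8  28. ]
tray [ 382.4 -290.4   16. ]
tray [ 634.7 -288.6   16. ]
tray [ 376.6 -439.2   16. ]
bottle [486.1  28.7 105. ]
glue [489.9 -49.4  95. ]
carton [ 487.8 -122.6   90. ]
side case [ 447.1 -190.6   80. ]
side case [425.4 188.2  80. ]
side case [718.  197.9  80. ]
side caddy [628.6 428.5  28. ]
side caddy [605.  278.9  28. ]
side caddy [378.9 308.5  28. ]
side caddy [404.6 448.8  28. ]
side tray [ 384.  -277.8   16. ]
side tray [ 379.9 -462.6   16. ]
```

View pics/wrist0.png

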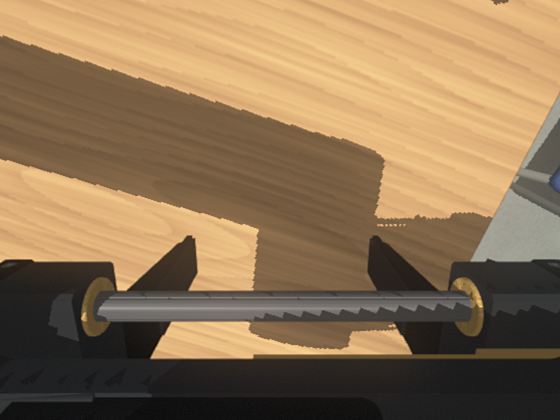

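Wrist view shows only table and the fingers. Estimates: case centre ≈ (594,−6), yaw ≈ +3°; tray centre ≈ (508,−365). Moving over the case for a close look.

Emit:
{"method": "carry_out", "body": {"grip": [-1,-1,-1,-1,-1], "linear": [[-0.005,0,0],[-0.005,0,0],[-0.005,-0.086,-0.05],[-0.005,-0.086,-0.05],[-0.005,-0.086,-0.05]], "turn": [0.043,0.043,0,0,0]}}

```text
t: 0.65
eef_pos: [268.5, -457.2, 240.8]
tcp_rot: [-1.334, 1.57, 1.863]
ft_force: [0.6, -0.6, 0.3]
opening: 1.0
```

Emit:
{"method": "carry_out", "body": {"grip": [-1,-1,-1,-1,-1], "linear": [[-0.01,-0.086,-0.05],[-0.01,-0.086,-0.05],[-0.01,-0.086,-0.05],[-0.01,-0.086,-0.05],[-0.01,-0.086,-0.05]], "turn": [0,0,0,0,0]}}

```text
t: 1.15
eef_pos: [381.3, -235.3, 266.4]
tcp_rot: [2.259, 1.571, -0.827]
ft_force: [1.2, -0.9, -0.2]
opening: 1.0
```

Emit:
{"method": "carry_out", "body": {"grip": [-0.305,-0.305,-0.305,-0.305,-0.305], "linear": [[0,-0.086,-0.05],[0,-0.086,-0.05],[0,-0.086,-0.05],[0,-0.086,-0.05],[0,0,0]], "turn": [0,0,0,0,0]}}

```text
t: 1.65
eef_pos: [472.4, -55.4, 266.0]
tcp_rot: [-2.14, 1.57, 1.063]
ft_force: [-0.6, -0.0, -0.5]
opening: 0.67
```

```bash
cat >>h.py <<'E'
def pose():
    s=env.state();r=s['tcp_rot'];return s['eef_pos'],(r[2]-r[0])%(2*np.pi),s
def go(x,y,z,th=None):
    p,t,s=pose();d=np.array([x,y,z])-p;u=t if th is None else th
    tz=np.array([np.cos(u),np.sin(u)]);ty=np.array([-np.sin(u),np.cos(u)])
    sh=np.array([-d[2],d[:2]@ty,d[:2]@tz])/500
    print('at',p.round(1),'th',round(t,4),'-> shift',sh.round(4),'turn',round(-(u-t)/np.pi,4),'rows>=',np.linalg.norm(sh)/.1)
E
python3 - <<'E'
from h import *
import json
p,t,s=pose();print(p,t,s['t'],s['opening'],s['ft_force'],s['joints'])
i=cams.camera_info("wrist");cv2.imwrite("pics/w1.png",cams.read_camera("wrist"))
i={k:np.array(v).tolist() for k,v in i.items()};json.dump(i,open("w1.json","w"))
E
```

```text
[472.44466171 -55.36077557 266.00092676] 3.203787696579138 1.65 0.6704081629952185 [-0.64650547 -0.01310943 -0.54846907] [-2.56006080e-01  2.35739702e-01  1.86038393e+00  7.86151975e-04
  1.04529442e+00  1.25220089e+00]
```

View pics/w1.png

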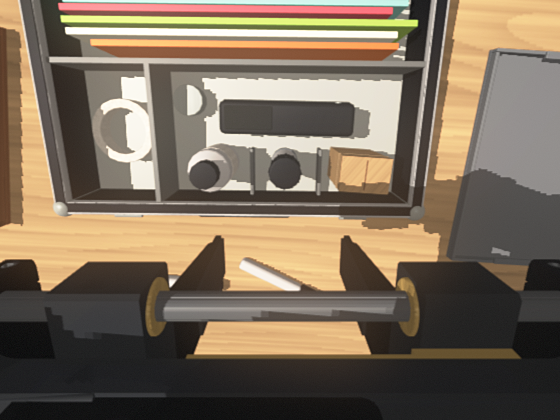

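The wrist view shows tape (122,130), tin (190,100), stapler (220–354, 100–135), bottle cap (204,173), glue cap (284,168), carton (330–392, 148–192), and case front corners (62,210) and (417,213). I'll enlarge it for accuracy.

```bash
python3 - <<'E'
from h import *
im=cv2.imread("pics/w1.png")[85:225,160:430]
cv2.imwrite("pics/w1c.png",cv2.resize(cv2.convertScaleAbs(im,alpha=1.4,beta=20),None,fx=2.9,fy=2.9,interpolation=cv2.INTER_CUBIC))
E
```

```text
(no output)
```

View pics/w1c.png

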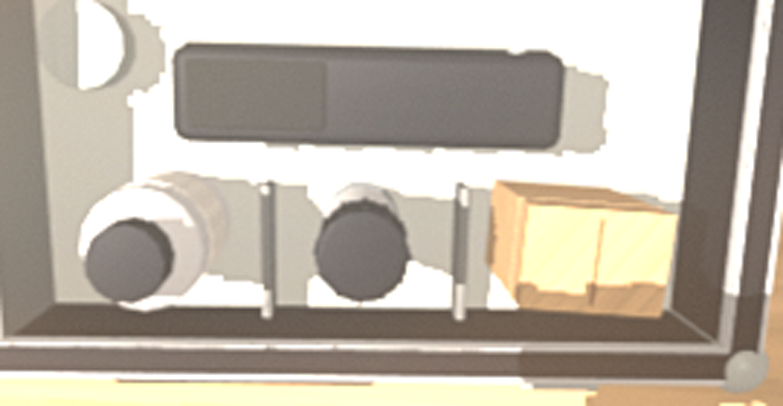

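```bash
python3 - <<'E'
from h import *
import json
i=json.load(open("w1.json"))
f=lambda x,y,z:pt("wrist",160+x/2.9,85+y/2.9,z,i)
print("bottle",f(130,260,113)); print("glue",f(361,256,103))
c=[f(*a,98) for a in[(524,200),(676,213),(664,316),(516,305)]];print("carton",np.mean(c,0),c)
s=[f(*a,65) for a in[(176,45),(560,52),(560,150),(178,138)]];print("stapler",np.mean(s,0),s)
print("fin",f(267,183,33),f(267,318,33),f(460,185,33),f(460,320,33))
print("corner",pt("wrist",62,210,80,i),pt("wrist",417,213,80,i), 'tin',f(88,42,32))
th=0.055;R=np.array([[np.cos(th),-np.sin(th)],[np.sin(th),np.cos(th)]])
for v in[(-102,-130),(-102,-50),(-102,30),(-52,-50)]: print((np.array([594,-6])+R@v).round(1))
print("scene check", px("scene",[*f(130,260,113)[:2],113]),px("scene",[*f(361,256,103)[:2],103]),px("scene",[*np.mean(c,0)[:2],98]))
E
```

```text
bottle [488.   17.8 113. ]
glue [492.2 -57.1 103. ]
carton [ 495.2   -136.725   98.   ] [array([ 513.7, -110.4,   98. ]), array([ 512.5, -161.8,   98. ]), array([ 477. , -163.1,   98. ]), array([ 477.6, -111.6,   98. ])]
stapler [543.2  -56.85  65.  ] [array([556.6,  12.3,  65. ]), array([ 562.8, -123.4,   65. ]), array([ 528.9, -127.5,   65. ]), array([524.5,  11.2,  65. ])]
fin [506.9 -19.   33. ] [451.4 -21.1  33. ] [511.  -96.1  33. ] [ 455.6 -101.2   33. ]
corner [433.5 178.1  80. ] [ 454.  -202.6   80. ] tin [556.4  52.1  32. ]
[ 499.3 -141.4]
[494.9 -61.5]
[490.5  18.3]
[544.8 -58.8]
scene check [244.9 176. ] [227.6 204.5] [206.6 235.3]
```

```bash
python3 -c "
from h import *
go(495.5,-138.5,67)"
```

```text
at [471.6 -57.4 265.8] th 3.2031 -> shift [ 0.3977  0.1649 -0.0378] turn -0.0 rows>= 4.321757990416411
```

Emit:
{"method": "carry_out", "body": {"grip": [-0.3,-0.3,-0.3,-0.3,-0.3], "linear": [[0,0.083,-0.019],[0,0.082,-0.019],[0.09,0,0],[0.08,0,0],[0,0,0]], "turn": [0,0,0,0,0]}}

```text
t: 2.2
eef_pos: [492.0, -141.7, 177.3]
tcp_rot: [-0.437, 1.563, 2.76]
ft_force: [-0.2, 0.2, 0.9]
opening: 0.646
```

```bash
python3 - <<'E'
from h import *
go(495.5,-138.5,67)
cv2.imwrite("pics/w2.png",cams.read_camera("wrist"));print(env.state()['opening'])
E
```

```text
at [ 492.  -141.7  177.3] th 3.1961 -> shift [ 0.2207 -0.006  -0.0073] turn -0.0 rows>= 2.2088379402037366
0.6499650448282065
```

View pics/w2.png

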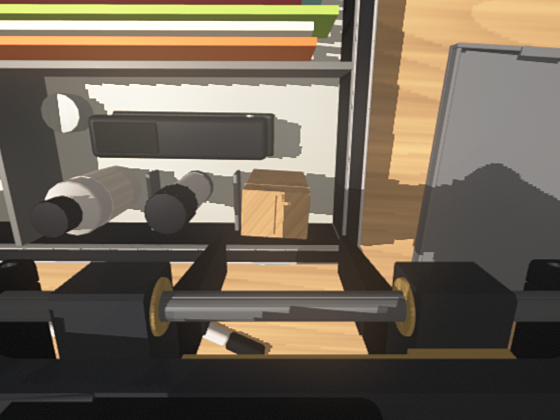

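Carton (242–310) lies nearly midway between the fingers (centre column ≈282); I'll correct by ~3 mm and descend.

Emit:
{"method": "carry_out", "body": {"grip": [-0.3,-0.3,-0.3,-0.3,-0.3], "linear": [[0.08,-0.006,-0.006],[0.08,0,0],[0.06,0,0],[0,0,0],[0,0,0]], "turn": [0,0,0,0,0]}}

```text
t: 2.75
eef_pos: [498.3, -138.5, 73.0]
tcp_rot: [2.629, 1.569, -0.456]
ft_force: [0.4, 0.5, 0.1]
opening: 0.65
```

Emit:
{"method": "carry_out", "body": {"grip": [0.3,0.3,0.3,0.3,0.3], "linear": [[0,0,0],[0,0,0],[0,0,0],[0,0,0],[0,0,0]], "turn": [0,0,0,0,0]}}

```text
t: 3.25
eef_pos: [498.2, -138.2, 73.0]
tcp_rot: [2.668, 1.568, -0.417]
ft_force: [-1.1, 0.8, 10.2]
opening: 0.527
```

Emit:
{"method": "carry_out", "body": {"grip": [0.3,0.3,0.3,0.3,0.3], "linear": [[-0.04,0,0],[-0.08,0,0],[-0.08,0,0],[-0.05,0,0],[0,0,0]], "turn": [0,0,0,0,0]}}

```text
t: 3.75
eef_pos: [498.6, -138.3, 200.2]
tcp_rot: [2.673, 1.564, -0.412]
ft_force: [-0.4, -0.0, -1.3]
opening: 0.534
```

Emit:
{"method": "carry_out", "body": {"grip": [0.3,0.3,0.3,0.3,0.3], "linear": [[0,0.06,-0.015],[0,0.08,-0.025],[0,0.09,-0.03],[0,0.09,-0.03],[0,0.08,-0.025]], "turn": [0,0,0,0,0]}}

```text
t: 4.25
eef_pos: [571.4, -336.0, 195.2]
tcp_rot: [-0.566, 1.57, 2.632]
ft_force: [0.5, 0.5, -1.9]
opening: 0.534
```

Emit:
{"method": "carry_out", "body": {"grip": [0.3,0.3,0.3,0.3,0.3], "linear": [[0,0.053,-0.015],[0,0.02,-0.007],[0,0,0],[0,0,0],[0,0,0]], "turn": [0,0,0,0,0]}}

```text
t: 4.75
eef_pos: [584.0, -368.5, 196.3]
tcp_rot: [-0.818, 1.57, 2.382]
ft_force: [-1.0, 0.9, -2.3]
opening: 0.53
```

```bash
python3 - <<'E'
from h import *
import json
go(585,-370,70)
i=cams.camera_info("wrist");print(env.state()['ft_force'])
cv2.imwrite("pics/w3.png",cams.read_camera("wrist"))
json.dump({k:np.array(v).tolist() for k,v in i.items()},open("w3.json","w"))
E
```

```text
at [ 584.  -368.5  196.3] th 3.1992 -> shift [ 0.2526  0.0031 -0.0018] turn -0.0 rows>= 2.525965407929595
[-1.03470271  0.90858453 -2.34346958]
```

View pics/w3.png

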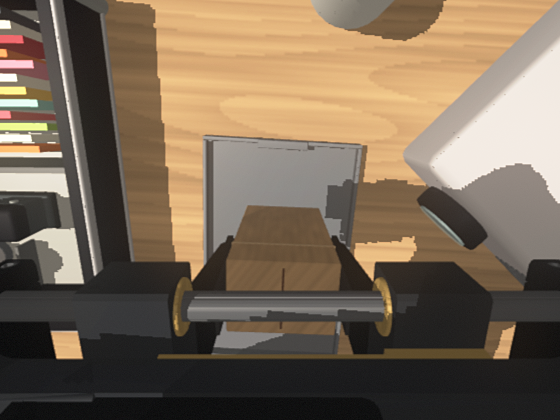

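The carton is held upright over the tray. The tray's far edge runs (204,137)–(363,147), and the projector sits to its right with its near corner at ≈(405,155).

```bash
python3 - <<'E'
from h import *
import json
i=json.load(open("w3.json"))
print(pt("wrist",204,137,16,i),pt("wrist",364,147,16,i)) 
for z in(0,60,100): print(z,pt("wrist",405,155,z,i),pt("wrist",452,218,z,i))
E
```

```text
[ 632.4 -288.7   16. ] [ 631.8 -448.6   16. ]
0 [ 624.7 -496.9    0. ] [ 558.4 -560.1    0. ]
60 [ 630.7 -474.4   60. ] [ 575.7 -526.8   60. ]
100 [ 634.8 -459.4  100. ] [ 587.3 -504.7  100. ]
```

Emit:
{"method": "carry_out", "body": {"grip": [0.3,0.3,0.3,0.3,0.3], "linear": [[0.05,-0.014,0.017],[0.08,0,0],[0.07,0,0],[0.04,0,0],[0,0,0]], "turn": [0,0,0,0,0]}}

```text
t: 5.3
eef_pos: [574.3, -361.8, 73.6]
tcp_rot: [-0.707, 1.566, 2.492]
ft_force: [0.1, 0.1, -1.1]
opening: 0.531
```

Emit:
{"method": "carry_out", "body": {"grip": [0.3,0.3,0.3,0.3,0.3], "linear": [[0.008,0,0],[0,0,0],[0,0,0],[0,0,0],[0,0,0]], "turn": [0,0,0,0,0]}}

```text
t: 5.8
eef_pos: [575.5, -363.5, 72.8]
tcp_rot: [2.36, 1.57, -0.725]
ft_force: [0.1, -0.3, -1.2]
opening: 0.533
```

Emit:
{"method": "carry_out", "body": {"grip": [0.3,0.3,0.3,0.3,0.3], "linear": [[0.005,0,0],[0,0,0],[0,0,0],[0,0,0],[0,0,0]], "turn": [0,0,0,0,0]}}

```text
t: 6.3
eef_pos: [575.3, -363.4, 69.6]
tcp_rot: [1.486, 1.571, -1.599]
ft_force: [0.5, 0.2, -1.4]
opening: 0.532
```

Near the floor; lower 1 mm more, release to 62 mm opening, and rise.

Emit:
{"method": "carry_out", "body": {"grip": [0.3,0.3,-0.3,-0.3,-0.3], "linear": [[0.002,0,0],[0,0,0],[0,0,0],[0,0,0],[0,0,0]], "turn": [0,0,0,0,0]}}

```text
t: 6.8
eef_pos: [575.3, -363.4, 68.5]
tcp_rot: [0.911, 1.571, -2.174]
ft_force: [-0.1, -1.1, -1.0]
opening: 0.645
```

Emit:
{"method": "carry_out", "body": {"grip": [-0.3,-0.3,-0.3,-0.3,-0.3], "linear": [[-0.03,0,0],[-0.08,0,0],[-0.08,0,0],[-0.05,0,0],[0,0,0]], "turn": [0,0,0,0,0]}}

```text
t: 7.3
eef_pos: [576.5, -364.2, 194.0]
tcp_rot: [2.422, 1.563, -0.663]
ft_force: [0.7, -0.6, 0.3]
opening: 0.652
```

```bash
python3 - <<'E'
from h import *
go(492.2,-58.5,190);go(492,-58.5,67)
E
```

```text
at [ 576.5 -364.2  194. ] th 3.1983 -> shift [ 0.008  -0.6199  0.1337] turn -0.0 rows>= 6.342368440919124
at [ 576.5 -364.2  194. ] th 3.1983 -> shift [ 0.254  -0.62    0.1341] turn -0.0 rows>= 6.832440636815369
```

Emit:
{"method": "carry_out", "body": {"grip": [-0.3,-0.3,-0.3,-0.3,-0.3], "linear": [[0,-0.09,0.02],[0,-0.09,0.02],[0,-0.09,0.02],[0,-0.09,0.02],[0,-0.09,0.02]], "turn": [0,0,0,0,0]}}

```text
t: 7.8
eef_pos: [511.6, -139.9, 188.6]
tcp_rot: [-0.326, 1.571, 2.872]
ft_force: [1.6, 0.3, 0.3]
opening: 0.65
```

Emit:
{"method": "carry_out", "body": {"grip": [-0.3,-0.3,-0.3,-0.3,-0.3], "linear": [[0,-0.09,0.02],[0,-0.08,0.014],[0,0,0],[0,0,0],[0,0,0]], "turn": [0,0,0,0,0]}}

```text
t: 8.3
eef_pos: [491.3, -58.4, 188.7]
tcp_rot: [2.314, 1.57, -0.772]
ft_force: [0.6, 0.2, -0.8]
opening: 0.649
```

```bash
python3 - <<'E'
from h import *
import json
go(492,-58,69)
i=cams.camera_info("wrist");cv2.imwrite("pics/w4.png",cams.read_camera("wrist"))
json.dump({k:np.array(v).tolist() for k,v in i.items()},open("w4.json","w"))
E
```

```text
at [491.3 -58.4 188.7] th 3.1978 -> shift [ 0.2393 -0.0007 -0.0015] turn -0.0 rows>= 2.3930979424257792
```

View pics/w4.png

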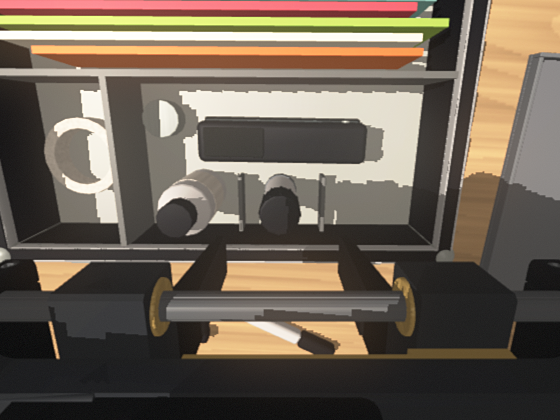

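Glue cap (280,212) is centred between the fingers; bottle cap at (176,217), stapler at (199–367, 118–163). Descending.

Emit:
{"method": "carry_out", "body": {"grip": [-0.3,-0.3,-0.3,-0.3,-0.3], "linear": [[0.06,0,0],[0.08,0,0],[0.07,0,0],[0.03,0,0],[0,0,0]], "turn": [0,0,0,0,0]}}

```text
t: 8.85
eef_pos: [490.1, -58.5, 66.5]
tcp_rot: [-0.277, 1.567, 2.92]
ft_force: [-0.8, -0.0, -0.3]
opening: 0.65
```

Emit:
{"method": "carry_out", "body": {"grip": [0.6,0.6,0.6,0.6,0.6], "linear": [[0,0,0],[0,0,0],[0,0,0],[0,0,0],[0,0,0]], "turn": [0,0,0,0,0]}}

```text
t: 9.35
eef_pos: [491.1, -57.7, 69.2]
tcp_rot: [2.756, 1.57, -0.329]
ft_force: [-0.2, 0.3, 5.0]
opening: 0.334
```

```bash
python3 - <<'E'
from h import *
import json
i=json.load(open("w4.json"))
print(pt("wrist",280,212,103,i),pt("wrist",176,217,113,i),[pt("wrist",*a,65,i) for a in((201,121),(364,123),(366,162),(200,160))]);print(pose()[:2],env.state()['opening'])
E
```

```text
[494.8 -57.3 103. ] [489.7  18.5 113. ] [array([557.2,  10.9,  65. ]), array([ 563.1, -122.2,   65. ]), array([ 531.4, -127.8,   65. ]), array([525.2,  12. ,  65. ])]
(array([491.13378973, -57.72114056,  69.18323941]), np.float64(3.198241578360162)) 0.3343775618053
```

Emit:
{"method": "carry_out", "body": {"grip": [0.6,0.6,0.6,0.6,0.6], "linear": [[-0.04,0,0],[-0.08,0,0],[-0.08,0,0],[-0.04,0,0],[0,0.04,0]], "turn": [0,0,0,0,0]}}

```text
t: 9.85
eef_pos: [492.8, -76.8, 191.8]
tcp_rot: [2.831, 1.566, -0.252]
ft_force: [0.5, -0.5, -0.9]
opening: 0.331
```

Emit:
{"method": "carry_out", "body": {"grip": [0.6,0.6,0.6,0.6,0.6], "linear": [[0,0.08,0.003],[0,0.09,0.004],[0,0.09,0.004],[0,0.09,0.004],[0,0.08,0.003]], "turn": [0,0,0,0,0]}}

```text
t: 10.35
eef_pos: [494.9, -294.9, 188.8]
tcp_rot: [2.128, 1.57, -0.958]
ft_force: [1.6, 0.4, -0.1]
opening: 0.331
```

Emit:
{"method": "carry_out", "body": {"grip": [0.6,0.6,0.6,0.6,0.6], "linear": [[0,0.08,0.003],[0,0.06,0],[0,0,0],[0,0,0],[0,0,0]], "turn": [0,0,0,0,0]}}

```text
t: 10.85
eef_pos: [497.6, -361.6, 188.7]
tcp_rot: [-0.901, 1.57, 2.298]
ft_force: [0.8, 0.3, -0.5]
opening: 0.335
```

```bash
python3 - <<'E'
from h import *
go(498,-363,66.5)
E
```

```text
at [ 497.6 -361.6  188.7] th 3.1989 -> shift [ 0.2443  0.0028 -0.0007] turn -0.0 rows>= 2.4436019227098558
```

Emit:
{"method": "carry_out", "body": {"grip": [0.6,0.6,0.6,0.6,0.6], "linear": [[0.06,0,0],[0.08,0,0],[0.07,0,0],[0.035,0,0],[0,0,0]], "turn": [0,0,0,0,0]}}

```text
t: 11.35
eef_pos: [497.3, -360.7, 64.3]
tcp_rot: [-0.824, 1.567, 2.376]
ft_force: [-0.4, 0.7, 0.4]
opening: 0.332
```

Emit:
{"method": "carry_out", "body": {"grip": [0.6,0.6,0.6,-0.3,-0.3], "linear": [[0,0,0],[0,0,0],[0,0,0],[0,0,0],[0,0,0]], "turn": [0,0,0,0,0]}}

```text
t: 11.85
eef_pos: [497.8, -362.8, 66.6]
tcp_rot: [2.27, 1.57, -0.815]
ft_force: [-0.4, -0.2, 0.1]
opening: 0.45
```

Emit:
{"method": "carry_out", "body": {"grip": [-0.3,-0.3,-0.3,-0.3,-0.3], "linear": [[0,0,0],[-0.05,0,0],[-0.08,0,0],[-0.08,0,0],[-0.03,0,0]], "turn": [0,0,0,0,0]}}

```text
t: 12.35
eef_pos: [498.5, -363.5, 190.1]
tcp_rot: [2.346, 1.566, -0.739]
ft_force: [0.0, -0.6, -0.1]
opening: 0.647
```

```bash
python3 - <<'E'
from h import *
go(488.5,18.5,190)
E
```

```text
at [ 498.5 -363.5  190.1] th 3.1981 -> shift [ 2.000e-04 -7.639e-01 -2.330e-02] turn -0.0 rows>= 7.6423272030465625
```

Emit:
{"method": "carry_out", "body": {"grip": [-0.3,-0.3,-0.3,-0.3,-0.3], "linear": [[0,-0.09,-0.003],[0,-0.095,-0.003],[0,-0.095,-0.003],[0,-0.095,-0.003],[0,-0.095,-0.003]], "turn": [0,0,0,0,0]}}

```text
t: 12.85
eef_pos: [491.5, -126.1, 186.3]
tcp_rot: [2.614, 1.57, -0.472]
ft_force: [0.7, 0.1, 0.2]
opening: 0.65
```

Emit:
{"method": "carry_out", "body": {"grip": [-0.3,-0.3,-0.3,-0.3,-0.3], "linear": [[0,-0.095,-0.003],[0,-0.095,-0.003],[0,-0.08,-0.003],[0,-0.024,0],[0,0,0]], "turn": [0,0,0,0,0]}}

```text
t: 13.35
eef_pos: [487.9, 20.5, 186.3]
tcp_rot: [2.605, 1.571, -0.477]
ft_force: [-0.4, -1.2, -1.2]
opening: 0.645
```

Emit:
{"method": "carry_out", "body": {"grip": [-0.3], "linear": [[0,0,0]], "turn": [0]}}

```text
t: 13.45
eef_pos: [488.2, 18.6, 186.2]
tcp_rot: [2.168, 1.57, -0.917]
ft_force: [0.2, -0.6, -0.0]
opening: 0.653
```

```bash
python3 - <<'E'
from h import *
go(488.5,18.5,67)
E
```

```text
at [488.2  18.6 186.2] th 3.1984 -> shift [ 2.383e-01  2.000e-04 -5.000e-04] turn -0.0 rows>= 2.3831743147775746
```

Emit:
{"method": "carry_out", "body": {"grip": [-0.3,-0.3,-0.3,-0.3,-0.3], "linear": [[0.06,0,0],[0.08,0,0],[0.07,0,0],[0.028,0,0],[0,0,0]], "turn": [0,0,0,0,0]}}

```text
t: 13.95
eef_pos: [487.4, 17.8, 65.3]
tcp_rot: [-0.105, 1.567, 3.091]
ft_force: [-0.9, 1.0, 0.5]
opening: 0.653
```

Emit:
{"method": "carry_out", "body": {"grip": [0.4,0.4,0.4,0.4,0.4], "linear": [[0,0,0],[0,0,0],[0,0,0],[0,0,0],[0,0,0]], "turn": [0,0,0,0,0]}}

```text
t: 14.45
eef_pos: [488.6, 19.1, 68.0]
tcp_rot: [2.831, 1.569, -0.254]
ft_force: [-0.2, -1.8, 7.7]
opening: 0.456
```

Emit:
{"method": "carry_out", "body": {"grip": [0.4,0.4,0.4,0.4,0.4], "linear": [[0,0,0],[-0.06,0,0],[-0.08,0,0],[-0.08,0,0],[-0.03,0,0]], "turn": [0,0,0,0,0]}}

```text
t: 14.95
eef_pos: [488.8, 19.4, 195.7]
tcp_rot: [2.982, 1.566, -0.102]
ft_force: [-0.4, -0.3, -1.0]
opening: 0.458
```

```bash
python3 - <<'E'
from h import *
go(425,-363,192)
E
```

```text
at [488.8  19.4 195.7] th 3.1985 -> shift [0.0074 0.7563 0.1709] turn -0.0 rows>= 7.753910957299595
```

Emit:
{"method": "carry_out", "body": {"grip": [0.4,0.4,0.4,0.4,0.4], "linear": [[0,0.06,0.015],[0,0.09,0.02],[0,0.095,0.02],[0,0.095,0.02],[0,0.095,0.02]], "turn": [0,0,0,0,0]}}

```text
t: 15.45
eef_pos: [452.2, -202.2, 192.5]
tcp_rot: [2.523, 1.57, -0.561]
ft_force: [1.0, -0.0, -2.4]
opening: 0.457
```

Emit:
{"method": "carry_out", "body": {"grip": [0.4,0.4,0.4,0.4,0.4], "linear": [[0,0.095,0.02],[0,0.095,0.02],[0,0.08,0.02],[0,0.05,0.016],[0,0,0]], "turn": [0,0,0,0,0]}}

```text
t: 15.95
eef_pos: [423.1, -365.1, 192.0]
tcp_rot: [1.735, 1.57, -1.353]
ft_force: [0.1, -0.5, -1.4]
opening: 0.458
```

Emit:
{"method": "carry_out", "body": {"grip": [0.4,0.4], "linear": [[0,0,0],[0,0,0]], "turn": [0,0]}}

```text
t: 16.15
eef_pos: [424.2, -361.4, 192.2]
tcp_rot: [-1.179, 1.57, 2.02]
ft_force: [-0.1, 1.0, -1.9]
opening: 0.459
```

```bash
python3 - <<'E'
from h import *
go(425,-363,65)
E
```

```text
at [ 424.2 -361.4  192.2] th 3.199 -> shift [ 0.2544  0.0033 -0.0015] turn -0.0 rows>= 2.544381163084673
```

Emit:
{"method": "carry_out", "body": {"grip": [0.4,0.4,0.4,0.4,0.4], "linear": [[0.06,0,0],[0.08,0,0],[0.08,0,0],[0.034,0,0],[0,0,0]], "turn": [0,0,0,0,0]}}

```text
t: 16.65
eef_pos: [423.8, -360.3, 63.2]
tcp_rot: [-0.916, 1.567, 2.284]
ft_force: [-0.7, -0.2, -0.9]
opening: 0.458
```

Emit:
{"method": "carry_out", "body": {"grip": [0.4,0.4,0.4,-0.3,-0.3], "linear": [[0,0,0],[0,0,0],[0,0,0],[0,0,0],[0,0,0]], "turn": [0,0,0,0,0]}}

```text
t: 17.15
eef_pos: [424.2, -362.6, 65.6]
tcp_rot: [2.218, 1.57, -0.867]
ft_force: [-0.4, 0.2, -0.2]
opening: 0.574
```

Emit:
{"method": "carry_out", "body": {"grip": [-0.3,-0.3,-0.3,-0.3,-0.3], "linear": [[0,0,0],[-0.05,0,0],[-0.08,0,0],[-0.08,0,0],[-0.1,0,0]], "turn": [0,0,0,0,0]}}

```text
t: 17.65
eef_pos: [423.5, -362.0, 221.0]
tcp_rot: [-0.853, 1.569, 2.345]
ft_force: [0.7, -0.1, 0.1]
opening: 0.648
```

```bash
python3 - <<'E'
from h import *
import json
go(543,-57,220)
i=cams.camera_info("wrist");cv2.imwrite("pics/w5.png",cams.read_camera("wrist"))
json.dump({k:np.array(v).tolist() for k,v in i.items()},open("w5.json","w"))
E
```

```text
at [ 423.5 -362.   221. ] th 3.1981 -> shift [ 0.0019 -0.5955 -0.273 ] turn -0.0 rows>= 6.551229555188841
```

View pics/w5.png

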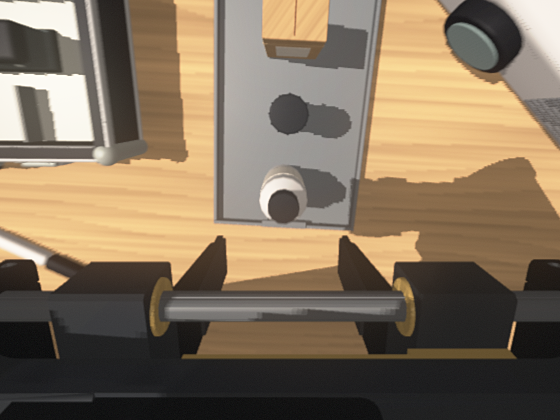

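All three stand upright in the tray (bottle (283,200), glue (290,113), carton (295,25)). Next the stapler: target (544,−57), jaws along case x.

Emit:
{"method": "carry_out", "body": {"grip": [-0.16,-0.16,-0.16,-0.16,-0.16], "linear": [[0,-0.085,-0.039],[0,-0.085,-0.039],[0,-0.085,-0.039],[0,-0.085,-0.039],[0,-0.085,-0.039]], "turn": [0,0,0,0,0]}}

```text
t: 18.2
eef_pos: [509.7, -143.0, 220.2]
tcp_rot: [2.56, 1.57, -0.525]
ft_force: [1.2, -0.6, 0.7]
opening: 0.582
```

Emit:
{"method": "carry_out", "body": {"grip": [-0.16,-0.16,-0.16,-0.16,-0.16], "linear": [[0,-0.085,-0.039],[0,-0.085,-0.039],[0,0,0],[0,0,0],[0,0,0]], "turn": [0,0,-0.045,-0.045,-0.045]}}

```text
t: 18.7
eef_pos: [543.5, -57.1, 220.0]
tcp_rot: [1.8, 1.571, -0.854]
ft_force: [0.1, 0.2, -0.9]
opening: 0.582
```

Emit:
{"method": "carry_out", "body": {"grip": [-0.16,-0.16,-0.16,-0.16,-0.16], "linear": [[0,0,0],[0,0,0],[0,0,0],[0,0,0],[0,0,0]], "turn": [-0.045,-0.045,-0.045,-0.045,-0.045]}}

```text
t: 19.2
eef_pos: [543.5, -57.7, 220.0]
tcp_rot: [1.284, 1.571, -0.665]
ft_force: [0.1, 0.1, -0.1]
opening: 0.582
```

Emit:
{"method": "carry_out", "body": {"grip": [-0.16,-0.16,-0.16,-0.16,-0.16], "linear": [[0,0,0],[0,0,0],[0,0,0],[0,0,0],[0,0,0]], "turn": [-0.045,-0.045,-0.045,0,0]}}

```text
t: 19.7
eef_pos: [543.4, -57.7, 220.1]
tcp_rot: [0.333, 1.571, -1.202]
ft_force: [-0.0, 0.4, 0.3]
opening: 0.576
```

```bash
python3 - <<'E'
from h import *
import json
go(544,-57,52,4.762)
i=cams.camera_info("wrist");cv2.imwrite("pics/w6.png",cams.read_camera("wrist"))
json.dump({k:np.array(v).tolist() for k,v in i.items()},open("w6.json","w"))
E
```

```text
at [543.4 -57.7 220.1] th 4.7491 -> shift [ 0.3361  0.0012 -0.0013] turn -0.0041 rows>= 3.3612785653255117
```

View pics/w6.png

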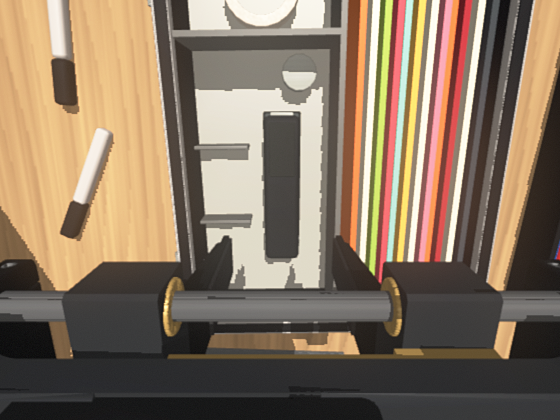

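The stapler (264–300, 112–258) sits midway between the jaws, well aligned. Descending.

Emit:
{"method": "carry_out", "body": {"grip": [-0.16,-0.16,-0.16,-0.16,-0.16], "linear": [[0.07,0,0],[0.09,0,0],[0.09,0,0],[0.06,0,0],[0.026,0,0]], "turn": [-0.004,0,0,0,0]}}

```text
t: 20.25
eef_pos: [542.4, -57.5, 49.6]
tcp_rot: [-1.825, 1.567, 2.939]
ft_force: [0.0, 0.3, 0.3]
opening: 0.579
```

Emit:
{"method": "carry_out", "body": {"grip": [0.6,0.6,0.6,0.6,0.6], "linear": [[0,0,0],[0,0,0],[0,0,0],[0,0,0],[0,0,0]], "turn": [0,0,0,0,0]}}

```text
t: 20.75
eef_pos: [544.1, -57.8, 53.7]
tcp_rot: [1.236, 1.568, -0.282]
ft_force: [-1.1, 0.6, 8.0]
opening: 0.358
```

Emit:
{"method": "carry_out", "body": {"grip": [0.6,0.6,0.6,0.6,0.6], "linear": [[0,0,0],[-0.04,0,0],[-0.08,0,0],[-0.08,0,0],[-0.08,0,0]], "turn": [0,0,0,0,0]}}

```text
t: 21.25
eef_pos: [543.1, -57.6, 194.2]
tcp_rot: [1.177, 1.57, -0.341]
ft_force: [1.2, 0.7, -3.4]
opening: 0.355
```

```bash
python3 - <<'E'
from h import *
p,t,s=pose();print(p,t,s['ft_force'],s['moment'],s['opening'])
cv2.imwrite("pics/s2.png",cams.read_camera("side"))
im=cv2.imread("pics/side0.png")[255:420,80:300]
cv2.imwrite("pics/sc.png",cv2.resize(im,None,fx=3.2,fy=3.2,interpolation=cv2.INTER_CUBIC))
E
```

```text
[543.12177445 -57.57910791 194.21398506] 4.76563290035457 [ 1.17505216  0.71951107 -3.42653534] [-0.0034736  -0.2162736   0.02270273] 0.35496467826427924
```

View pics/sc.png

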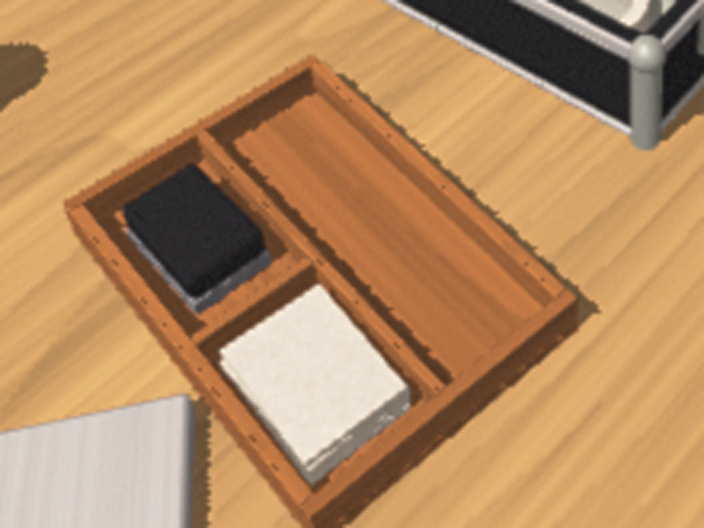

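```bash
python3 - <<'E'
from h import *
C=[pt("side",80+x/3.2,255+y/3.2,28)[:2] for x,y in((66,205),(313,58),(578,297),(305,520))]
print(C,np.mean(C,0))
x=np.array(C[1])-C[2]+C[0]-C[3];th=np.arctan2(x[1],x[0]);print("yaw",th,[np.linalg.norm(C[a]-C[b]) for a,b in((0,1),(1,2),(2,3),(3,0))])
c=np.mean(C,0);t=c-37*np.array([-np.sin(th),np.cos(th)]);print("target",t)
go(*t,194);go(*t,194,np.pi+th)
E
```

```text
[array([634.9, 430.9]), array([614.1, 276.5]), array([380.7, 304.7]), array([402.8, 464.6])] [508.125 369.175]
yaw -0.13219973179615152 [np.float64(155.79473675320355), np.float64(235.09742661288323), np.float64(161.42001115103423), np.float64(234.5337928742892)]
target [503.24784509 332.49784962]
at [545.3 -58.  200.4] th 4.7659 -> shift [ 0.0129 -0.0422 -0.7843] turn -0.0 rows>= 7.855475634413117
at [545.3 -58.  200.4] th 4.7659 -> shift [ 0.0129 -0.763   0.1863] turn 0.5591 rows>= 7.855475634413117
```

Emit:
{"method": "carry_out", "body": {"grip": [0.6,0.6,0.6,0.6,0.6], "linear": [[0,-0.005,-0.06],[0,-0.005,-0.08],[0,-0.005,-0.09],[0,-0.005,-0.09],[0,-0.005,-0.09]], "turn": [0,0,0,0,0]}}

```text
t: 21.8
eef_pos: [519.5, 148.0, 192.5]
tcp_rot: [1.611, 1.57, 0.093]
ft_force: [1.0, -0.6, -2.8]
opening: 0.354
```

Emit:
{"method": "carry_out", "body": {"grip": [0.6,0.6,0.6,0.6,0.6], "linear": [[0,-0.005,-0.09],[0,-0.005,-0.09],[0,-0.005,-0.09],[0,-0.002,-0.07],[0,0,-0.034]], "turn": [0,0,0,0,0]}}

```text
t: 22.3
eef_pos: [500.7, 335.3, 192.3]
tcp_rot: [2.247, 1.57, 0.731]
ft_force: [0.3, -0.9, -2.6]
opening: 0.358
```

Emit:
{"method": "carry_out", "body": {"grip": [0.6,0.6,0.6,0.6,0.6], "linear": [[0,0,0],[0,0,0],[0,0,0],[0,0,0],[0,0,0]], "turn": [-0.044,-0.044,-0.044,-0.044,-0.044]}}

```text
t: 22.8
eef_pos: [501.6, 332.0, 192.2]
tcp_rot: [-0.182, 1.571, -1.004]
ft_force: [-0.3, 0.2, -2.3]
opening: 0.353
```

Emit:
{"method": "carry_out", "body": {"grip": [0.6,0.6,0.6,0.6,0.6], "linear": [[0,0,0],[0,0,0],[0,0,0],[0,0,0],[0,0,0]], "turn": [-0.044,-0.044,-0.044,-0.044,-0.044]}}

```text
t: 23.3
eef_pos: [501.6, 331.9, 192.2]
tcp_rot: [-1.129, 1.571, -1.259]
ft_force: [0.0, -0.4, -2.5]
opening: 0.355
```

Emit:
{"method": "carry_out", "body": {"grip": [0.6,0.6], "linear": [[0,0,0],[0,0,0]], "turn": [0,0]}}

```text
t: 23.5
eef_pos: [501.6, 332.2, 192.2]
tcp_rot: [-0.856, 1.571, -0.995]
ft_force: [0.6, 0.0, -2.5]
opening: 0.355
```

```bash
python3 - <<'E'
from h import *
import json
go(503.2,332.5,52,2*np.pi-.132)
i=cams.camera_info("wrist");cv2.imwrite("pics/w7.png",cams.read_camera("wrist"))
json.dump({k:np.array(v).tolist() for k,v in i.items()},open("w7.json","w"))
E
```

```text
at [501.6 332.2 192.2] th 6.1436 -> shift [0.2804 0.001  0.003 ] turn -0.0024 rows>= 2.804035602612597
```

View pics/w7.png

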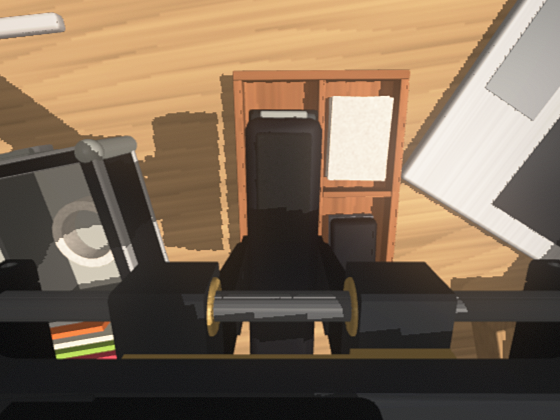

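The stapler is held lengthways along the caddy. The caddy's −x rim corners are at (235,72) and (409,71), and the divider is at column ≈322. The gripper body must clear the laptop and eraser.

```bash
python3 - <<'E'
from h import *
import json
i=json.load(open("w7.json"))
a,b=pt("wrist",235,72,28,i)[:2],pt("wrist",409,71,28,i)[:2];print(a,b,np.linalg.norm(b-a))
y=(b-a)/np.linalg.norm(b-a);x=np.array([y[1],-y[0]]);print("yaw",np.arctan2(x[1],x[0]));c=(a+b)/2+120*x
t=c-37*y;print(c,t); go(*t,52)
print("laptop corner",[pt("wrist",405,177,z,i) for z in(0,25)])
# lengthwise centre of the held stapler from cap top ends, top of cap 13 mm below TCP..
z=i and 192-52+65-2
print(pt("wrist",284,112,z,i))
E
```

```text
[386.2 305.1] [407.1 460.2] 156.5018210756667
yaw -0.13394493594666312
[515.57513373 366.62462737] [510.63397717 329.95604447]
at [501.6 332.3 192.2] th 6.144 -> shift [ 0.2804 -0.0022  0.0185] turn -0.0 rows>= 2.8100465426248054
laptop corner [array([510.3, 462.4,   0. ]), array([504.3, 453.8,  25. ])]
[426.8 343.1 203. ]
```

Emit:
{"method": "carry_out", "body": {"grip": [0.6,0.6,0.6,0.6,0.6], "linear": [[0.06,-0.001,0.012],[0.08,0,0],[0.08,0,0],[0.04,0,0],[0.022,0,0]], "turn": [0,0,0,0,0]}}

```text
t: 24.05
eef_pos: [507.0, 330.6, 49.8]
tcp_rot: [-2.301, 1.568, -2.438]
ft_force: [-4.5, -14.7, 39.9]
opening: 0.357
```

Emit:
{"method": "carry_out", "body": {"grip": [0.6,0.6,0.6,-0.05,-0.05], "linear": [[0,0,0],[0,0,0],[0,0,0],[0,0,0],[0,0,0]], "turn": [0,0,0,0,0]}}

```text
t: 24.55
eef_pos: [507.7, 331.5, 51.7]
tcp_rot: [0.55, 1.57, 0.415]
ft_force: [-0.1, 0.8, 0.4]
opening: 0.473
```

Emit:
{"method": "carry_out", "body": {"grip": [-0.05,-0.05,-0.05,-0.05,-0.05], "linear": [[0,0,0],[-0.05,0,0],[-0.08,0,0],[-0.08,0,0],[-0.08,0,0]], "turn": [0,0,0,0,0]}}

```text
t: 25.05
eef_pos: [507.3, 331.3, 197.8]
tcp_rot: [-0.182, 1.571, -0.317]
ft_force: [0.0, 1.1, -0.5]
opening: 0.525
```

```bash
python3 - <<'E'
from h import *
import json
go(500,-100,220,np.pi+.0565)
i=cams.camera_info("wrist");cv2.imwrite("pics/w8.png",cams.read_camera("wrist"))
json.dump({k:np.array(v).tolist() for k,v in i.items()},open("w8.json","w"))
E
```

```text
at [507.3 331.3 197.8] th 6.1481 -> shift [-0.0443  0.8603  0.0632] turn 0.939 rows>= 8.637990994794947
```

View pics/w8.png

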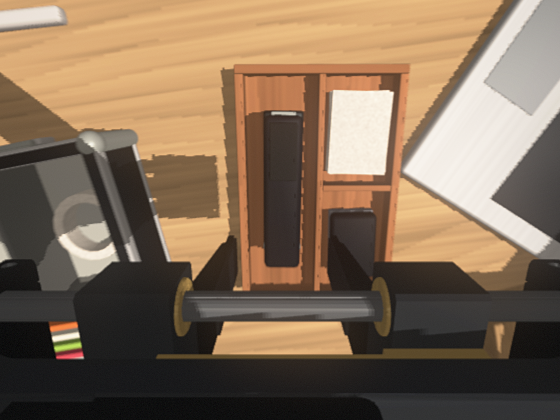

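The stapler lies flat and centred in the long compartment (265–302, 112–266), with the eraser untouched. Returning the bottle first.

Emit:
{"method": "carry_out", "body": {"grip": [-0.3,-0.3,-0.3,-0.3,-0.3], "linear": [[0,0,0],[0,0,0],[0,-0.0917,-0.0164],[0,-0.0917,-0.0164],[0,-0.0917,-0.0164]], "turn": [-0.0305,-0.0305,0,0,0]}}

```text
t: 25.6
eef_pos: [490.1, 191.4, 196.0]
tcp_rot: [-0.216, 1.57, -0.158]
ft_force: [0.3, -0.8, -0.7]
opening: 0.65
```

Emit:
{"method": "carry_out", "body": {"grip": [-0.3,-0.3,-0.3,-0.3,-0.3], "linear": [[0,-0.0917,-0.0164],[0,-0.0917,-0.0164],[0,-0.0917,-0.0164],[0,-0.0917,-0.0164],[0,-0.0917,-0.0164]], "turn": [0,0,0,0,0]}}

```text
t: 26.1
eef_pos: [462.2, -40.3, 196.3]
tcp_rot: [-0.349, 1.57, -0.292]
ft_force: [0.2, -0.0, -0.3]
opening: 0.65
```

Emit:
{"method": "carry_out", "body": {"grip": [-0.3,-0.3,-0.3,-0.3,-0.3], "linear": [[0,-0.0917,-0.0164],[0,-0.0917,-0.0164],[0,-0.0917,-0.0164],[0,-0.0917,-0.0164],[0,-0.0917,-0.0164]], "turn": [0,0,0,0,0]}}

```text
t: 26.6
eef_pos: [434.2, -271.8, 196.3]
tcp_rot: [-0.725, 1.57, -0.669]
ft_force: [0.8, -1.4, 1.0]
opening: 0.651
```

Emit:
{"method": "carry_out", "body": {"grip": [-0.3,-0.3,-0.3,-0.3,-0.3], "linear": [[0,-0.0917,-0.0164],[0,-0.0917,-0.0164],[0,0,0],[0,0,0],[0,0,0]], "turn": [0,0,0,0,0]}}

```text
t: 27.1
eef_pos: [423.5, -361.3, 196.1]
tcp_rot: [2.047, 1.57, 2.104]
ft_force: [-0.3, 0.9, -0.2]
opening: 0.652
```

```bash
python3 - <<'E'
from h import *
go(424.2,-362.6,65,2*np.pi+.0565);print(env.state()['joints'])
E
```

```text
at [ 423.5 -361.3  196.1] th 0.057 -> shift [ 0.2621 -0.0026  0.0012] turn -1.9998 rows>= 2.621509054375187
[-8.24981334e-01  4.31132376e-01  1.76610230e+00  1.23899076e-04
  9.44822111e-01 -2.45289294e+00]
```

Emit:
{"method": "carry_out", "body": {"grip": [-0.3,-0.3,-0.3,-0.3,-0.3], "linear": [[0.06,-0.002,0.001],[0.08,0,0],[0.08,0,0],[0.042,0,0],[0,0,0]], "turn": [0,0,0,0,0]}}

```text
t: 27.6
eef_pos: [423.7, -361.1, 63.0]
tcp_rot: [2.256, 1.566, 2.315]
ft_force: [-0.7, 0.1, 0.5]
opening: 0.649
```

Emit:
{"method": "carry_out", "body": {"grip": [0.4,0.4,0.4,0.4,0.4], "linear": [[0,0,0],[0,0,0],[0,0,0],[0,0,0],[0,0,0]], "turn": [0,0,0,0,0]}}

```text
t: 28.1
eef_pos: [424.6, -363.5, 66.5]
tcp_rot: [-0.81, 1.568, -0.753]
ft_force: [0.5, 2.3, 7.4]
opening: 0.458
```

Emit:
{"method": "carry_out", "body": {"grip": [0.4,0.4,0.4,0.4,0.4], "linear": [[0,0,0],[-0.06,0,0],[-0.08,0,0],[-0.08,0,0],[-0.04,0,0]], "turn": [0,0,0,0,0]}}

```text
t: 28.6
eef_pos: [424.5, -363.7, 198.9]
tcp_rot: [-0.897, 1.566, -0.84]
ft_force: [0.4, -0.2, -1.1]
opening: 0.462
```

Emit:
{"method": "carry_out", "body": {"grip": [0.4,0.4,0.4,0.4,0.4], "linear": [[0,0.06,0.014],[0,0.09,0.02],[0,0.095,0.022],[0,0.095,0.022],[0,0.095,0.022]], "turn": [0,0,0,0,0]}}

```text
t: 29.1
eef_pos: [461.6, -141.5, 195.7]
tcp_rot: [-0.539, 1.57, -0.483]
ft_force: [1.7, -0.2, -2.6]
opening: 0.457
```

Emit:
{"method": "carry_out", "body": {"grip": [0.4,0.4,0.4,0.4,0.4], "linear": [[0,0.095,0.022],[0,0.095,0.022],[0,0.08,0.02],[0,0.05,0.008],[0,0,0]], "turn": [0,0,0,0,0]}}

```text
t: 29.6
eef_pos: [488.5, 21.1, 195.6]
tcp_rot: [0.085, 1.57, 0.145]
ft_force: [-1.1, 0.4, -1.0]
opening: 0.459
```

Emit:
{"method": "carry_out", "body": {"grip": [0.4,0.4,0.4], "linear": [[0,0,0],[0,0,0],[0,0,0]], "turn": [0,0,0]}}

```text
t: 29.9
eef_pos: [488.5, 17.5, 195.2]
tcp_rot: [-1.133, 1.571, -1.077]
ft_force: [-0.1, 0.2, -1.1]
opening: 0.458
```

```bash
python3 - <<'E'
from h import *
go(488.6,19.1,68.5)
E
```

```text
at [488.5  17.5 195.2] th 0.0551 -> shift [0.2534 0.0031 0.0003] turn -0.0 rows>= 2.534243095541524
```

Emit:
{"method": "carry_out", "body": {"grip": [0.4,0.4,0.4,0.4,0.4], "linear": [[0.06,0.003,0],[0.08,0,0],[0.07,0,0],[0.03,0,0],[0.01,0,0]], "turn": [0,0,0,0,0]}}

```text
t: 30.4
eef_pos: [488.0, 19.6, 69.7]
tcp_rot: [2.746, 1.569, 2.8]
ft_force: [-8.1, 5.1, 41.2]
opening: 0.459
```

Emit:
{"method": "carry_out", "body": {"grip": [0.4,0.4,0.4,-0.3,-0.3], "linear": [[0,0,0],[0,0,0],[0,0,0],[0,0,0],[0,0,0]], "turn": [0,0,0,0,0]}}

```text
t: 30.9
eef_pos: [488.7, 19.9, 70.3]
tcp_rot: [-0.338, 1.57, -0.282]
ft_force: [0.4, 0.3, -0.0]
opening: 0.571
```

Emit:
{"method": "carry_out", "body": {"grip": [-0.3,-0.3,-0.3,-0.3,-0.3], "linear": [[0,0,0],[-0.05,0,0],[-0.08,0,0],[-0.08,0,0],[-0.04,0,0]], "turn": [0,0,0,0,0]}}

```text
t: 31.4
eef_pos: [489.1, 20.0, 198.1]
tcp_rot: [-0.172, 1.567, -0.116]
ft_force: [-0.6, -0.3, -1.1]
opening: 0.652
```

```bash
python3 - <<'E'
from h import *
go(497.8,-362.8,195)
E
```

```text
at [489.1  20.  198.1] th 0.0567 -> shift [ 0.0063 -0.7654 -0.0261] turn -0.0 rows>= 7.658535455949503
```

Emit:
{"method": "carry_out", "body": {"grip": [-0.3,-0.3,-0.3,-0.3,-0.3], "linear": [[0,-0.09,-0.003],[0,-0.095,-0.003],[0,-0.095,-0.003],[0,-0.095,-0.003],[0,-0.095,-0.003]], "turn": [0,0,0,0,0]}}

```text
t: 31.9
eef_pos: [494.0, -216.9, 195.3]
tcp_rot: [-0.634, 1.57, -0.577]
ft_force: [1.0, 0.7, -0.4]
opening: 0.651
```

Emit:
{"method": "carry_out", "body": {"grip": [-0.3,-0.3,-0.3,-0.3,-0.3], "linear": [[0,-0.095,-0.003],[0,-0.095,-0.003],[0,-0.08,-0.003],[0,-0.025,-0.002],[0,0,0]], "turn": [0,0,0,0,0]}}

```text
t: 32.4
eef_pos: [496.7, -363.8, 194.6]
tcp_rot: [2.445, 1.57, 2.5]
ft_force: [-0.2, 0.1, 0.6]
opening: 0.649
```

Emit:
{"method": "carry_out", "body": {"grip": [-0.3,-0.3,-0.3], "linear": [[0,0,0],[0,0,0],[0,0,0]], "turn": [0,0,0]}}

```text
t: 32.7
eef_pos: [497.5, -361.3, 195.5]
tcp_rot: [-0.734, 1.571, -0.675]
ft_force: [-0.1, -0.4, 1.1]
opening: 0.651
```

```bash
python3 - <<'E'
from h import *
go(497.8,-362.8,66)
E
```

```text
at [ 497.5 -361.3  195.5] th 0.0581 -> shift [ 0.2589 -0.003   0.0004] turn -0.0 rows>= 2.589487978480939
```

Emit:
{"method": "carry_out", "body": {"grip": [-0.3,-0.3,-0.3,-0.3,-0.3], "linear": [[0.06,-0.002,0],[0.08,0,0],[0.08,0,0],[0.04,0,0],[0,0,0]], "turn": [0,0,0,0,0]}}

```text
t: 33.2
eef_pos: [496.5, -362.0, 62.7]
tcp_rot: [2.348, 1.566, 2.406]
ft_force: [-0.2, -0.1, 0.4]
opening: 0.651
```

Emit:
{"method": "carry_out", "body": {"grip": [0.6,0.6,0.6,0.6,0.6], "linear": [[0,0,0],[0,0,0],[0,0,0],[0,0,0],[0,0,0]], "turn": [0,0,0,0,0]}}

```text
t: 33.7
eef_pos: [497.5, -363.8, 65.9]
tcp_rot: [-0.846, 1.569, -0.79]
ft_force: [-0.9, 0.1, 4.4]
opening: 0.329
```

Emit:
{"method": "carry_out", "body": {"grip": [0.6,0.6,0.6,0.6,0.6], "linear": [[0,0,0],[-0.06,0,0],[-0.08,0,0],[-0.08,0,0],[-0.04,0,0]], "turn": [0,0,0,0,0]}}

```text
t: 34.2
eef_pos: [497.7, -364.1, 198.6]
tcp_rot: [-0.812, 1.567, -0.756]
ft_force: [0.9, 0.1, -0.8]
opening: 0.334
```

Emit:
{"method": "carry_out", "body": {"grip": [0.6,0.6,0.6,0.6,0.6], "linear": [[0,0.06,0.003],[0,0.09,0.003],[0,0.095,0.003],[0,0.095,0.003],[0,0.095,0.003]], "turn": [0,0,0,0,0]}}

```text
t: 34.7
eef_pos: [491.9, -144.3, 195.2]
tcp_rot: [-0.794, 1.571, -0.738]
ft_force: [-0.1, -1.1, -1.6]
opening: 0.334
```

Emit:
{"method": "carry_out", "body": {"grip": [0.6,0.6,0.6,0.6,0.6], "linear": [[0,0.09,0.003],[0,0.06,0.003],[0,0.025,0],[0,0,0],[0,0,0]], "turn": [0,0,0,0,0]}}

```text
t: 35.2
eef_pos: [490.7, -59.3, 195.1]
tcp_rot: [-1.039, 1.57, -0.982]
ft_force: [0.3, -0.5, -1.1]
opening: 0.328
```

Emit:
{"method": "carry_out", "body": {"grip": [0.6,0.6], "linear": [[0,0,0],[0,0,0]], "turn": [0,0]}}

```text
t: 35.4
eef_pos: [490.5, -59.6, 195.0]
tcp_rot: [-2.006, 1.571, -1.951]
ft_force: [0.2, 0.3, -0.8]
opening: 0.325
```

```bash
python3 - <<'E'
from h import *
go(491.1,-57.7,70)
E
```

```text
at [490.5 -59.6 195. ] th 0.0551 -> shift [0.25   0.0037 0.0013] turn -0.0 rows>= 2.5006298882819222
```

Emit:
{"method": "carry_out", "body": {"grip": [0.6,0.6,0.6,0.6,0.6], "linear": [[0.06,0.004,0.001],[0.08,0,0],[0.06,0,0],[0.03,0,0],[0.01,0,0]], "turn": [0,0,0,0,0]}}

```text
t: 35.9
eef_pos: [490.3, -57.1, 73.5]
tcp_rot: [2.881, 1.568, 2.937]
ft_force: [-1.1, 0.3, -1.1]
opening: 0.331
```

Emit:
{"method": "carry_out", "body": {"grip": [0.6,0.6,0.6,0.1,0.1], "linear": [[0.009,0,0],[0,0,0],[0,0,0],[0,0,0],[0,0,0]], "turn": [0,0,0,0,0]}}

```text
t: 36.4
eef_pos: [491.1, -56.5, 71.2]
tcp_rot: [-0.379, 1.57, -0.322]
ft_force: [-0.7, 0.4, -0.7]
opening: 0.429
```

Emit:
{"method": "carry_out", "body": {"grip": [-0.3,-0.3,-0.3,-0.3,-0.3], "linear": [[0,0,0],[-0.05,0,0],[-0.08,0,0],[-0.08,0,0],[-0.04,0,0]], "turn": [0,0,0,0,0]}}

```text
t: 36.9
eef_pos: [491.5, -56.6, 198.8]
tcp_rot: [-0.328, 1.567, -0.272]
ft_force: [0.5, -0.5, 0.4]
opening: 0.649
```

```bash
python3 - <<'E'
from h import *
go(575.3,-363.4,195)
E
```

```text
at [491.5 -56.6 198.8] th 0.0568 -> shift [ 0.0076 -0.6222  0.1325] turn -0.0 rows>= 6.3619742602755
```

Emit:
{"method": "carry_out", "body": {"grip": [-0.3,-0.3,-0.3,-0.3,-0.3], "linear": [[0,-0.09,0.02],[0,-0.09,0.02],[0,-0.09,0.02],[0,-0.09,0.02],[0,-0.09,0.02]], "turn": [0,0,0,0,0]}}

```text
t: 37.4
eef_pos: [553.7, -280.1, 195.9]
tcp_rot: [-0.737, 1.57, -0.681]
ft_force: [0.2, 0.7, 0.7]
opening: 0.65
```

Emit:
{"method": "carry_out", "body": {"grip": [-0.3,-0.3,-0.3,-0.3,-0.3], "linear": [[0,-0.09,0.02],[0,-0.06,0.01],[0,-0.022,0.0025],[0,0,0],[0,0,0]], "turn": [0,0,0,0,0]}}

```text
t: 37.9
eef_pos: [574.3, -362.0, 195.6]
tcp_rot: [2.285, 1.57, 2.342]
ft_force: [0.0, 0.7, 0.5]
opening: 0.65
```

Emit:
{"method": "carry_out", "body": {"grip": [-0.3,-0.3], "linear": [[0,0,0],[0,0,0]], "turn": [0,0]}}

```text
t: 38.1
eef_pos: [574.7, -362.0, 196.1]
tcp_rot: [-0.707, 1.57, -0.649]
ft_force: [0.1, -0.7, -0.1]
opening: 0.653
```

```bash
python3 - <<'E'
from h import *
go(575.3,-363.4,69)
E
```

```text
at [ 574.7 -362.   196.1] th 0.0578 -> shift [ 0.2542 -0.0028  0.001 ] turn -0.0 rows>= 2.541888631062296
```

Emit:
{"method": "carry_out", "body": {"grip": [-0.3,-0.3,-0.3,-0.3,-0.3], "linear": [[0.06,-0.002,0.001],[0.08,0,0],[0.08,0,0],[0.034,0,0],[0,0,0]], "turn": [0,0,0,0,0]}}

```text
t: 38.6
eef_pos: [574.3, -362.8, 66.2]
tcp_rot: [2.434, 1.566, 2.491]
ft_force: [-0.1, -0.2, -0.6]
opening: 0.65
```

Emit:
{"method": "carry_out", "body": {"grip": [0.3,0.3,0.3,0.3,0.3], "linear": [[0,0,0],[0,0,0],[0,0,0],[0,0,0],[0,0,0]], "turn": [0,0,0,0,0]}}

```text
t: 39.1
eef_pos: [575.8, -364.4, 70.4]
tcp_rot: [-0.655, 1.568, -0.598]
ft_force: [-0.3, 1.7, 6.7]
opening: 0.532
```

Emit:
{"method": "carry_out", "body": {"grip": [0.3,0.3,0.3,0.3,0.3], "linear": [[0,0,0],[-0.06,0,0],[-0.08,0,0],[-0.08,0,0],[-0.04,0,0]], "turn": [0,0,0,0,0]}}

```text
t: 39.6
eef_pos: [575.7, -364.7, 202.9]
tcp_rot: [-0.755, 1.566, -0.699]
ft_force: [0.3, -0.2, -2.1]
opening: 0.528
```

Emit:
{"method": "carry_out", "body": {"grip": [0.3,0.3,0.3,0.3,0.3], "linear": [[0,0.06,-0.018],[0,0.08,-0.02],[0,0.09,-0.025],[0,0.09,-0.025],[0,0.08,-0.025]], "turn": [0,0,0,0,0]}}

```text
t: 40.1
eef_pos: [506.4, -165.9, 199.1]
tcp_rot: [-0.507, 1.57, -0.45]
ft_force: [-0.1, -0.5, -1.1]
opening: 0.529
```

Emit:
{"method": "carry_out", "body": {"grip": [0.3,0.3,0.3,0.3,0.3], "linear": [[0,0.05,-0.012],[0,0.01,-0.003],[0,0,0],[0,0,0],[0,0,0]], "turn": [0,0,0,0,0]}}

```text
t: 40.6
eef_pos: [498.6, -139.2, 198.6]
tcp_rot: [-0.877, 1.57, -0.822]
ft_force: [0.5, -0.4, -1.4]
opening: 0.525
```

```bash
python3 - <<'E'
from h import *
go(498.2,-138.2,73)
E
```

```text
at [ 498.6 -139.2  198.6] th 0.0555 -> shift [ 0.2511  0.0021 -0.0007] turn -0.0 rows>= 2.511168136654597
```

Fall is 126 mm (lift 130, floor 4 mm higher); slow end, release, rise.

Emit:
{"method": "carry_out", "body": {"grip": [0.3,0.3,0.3,0.3,0.3], "linear": [[0.06,0.002,0],[0.08,0,0],[0.06,0,0],[0.03,0,0],[0.01,0,0]], "turn": [0,0,0,0,0]}}

```text
t: 41.1
eef_pos: [497.7, -137.8, 76.8]
tcp_rot: [2.727, 1.568, 2.782]
ft_force: [0.2, 0.3, -0.8]
opening: 0.527
```

Emit:
{"method": "carry_out", "body": {"grip": [0.3,0.3,0.3,-0.3,-0.3], "linear": [[0.009,0,0],[0,0,0],[0,0,0],[0,0,0],[0,0,0]], "turn": [0,0,0,0,0]}}

```text
t: 41.6
eef_pos: [498.5, -137.4, 74.6]
tcp_rot: [-0.532, 1.57, -0.475]
ft_force: [-0.5, -0.1, -0.6]
opening: 0.626
```

Emit:
{"method": "carry_out", "body": {"grip": [-0.3,-0.3,-0.3,-0.3,-0.3], "linear": [[0,0,0],[-0.05,0,0],[-0.08,0,0],[-0.08,0,0],[-0.04,0,0]], "turn": [0,0,0,0,0]}}

```text
t: 42.1
eef_pos: [498.8, -137.4, 202.3]
tcp_rot: [-0.47, 1.567, -0.413]
ft_force: [-0.4, -0.7, -0.4]
opening: 0.651
```

Emit:
{"method": "carry_out", "body": {"grip": [-0.3,-0.3,-0.3,-0.3,-0.3], "linear": [[-0.04,-0.09,0],[0,-0.09,0],[0,-0.09,0],[0,-0.09,0],[0,-0.09,0]], "turn": [0,0,0,0,0]}}

```text
t: 42.6
eef_pos: [510.7, -363.6, 219.4]
tcp_rot: [-0.758, 1.57, -0.702]
ft_force: [1.2, 0.4, -0.1]
opening: 0.652
```

```bash
python3 - <<'E'
from h import *
a=cams.read_camera("scene");b=cv2.imread("pics/scene0.png")
c=lambda m:cv2.resize(m[130:290,160:360],None,fx=2,fy=3,interpolation=cv2.INTER_CUBIC)
cv2.imwrite("pics/fin.png",np.hstack([c(b),c(a)]));cv2.imwrite("pics/fin_full.png",a);print(pose()[0],env.state()['t'])
E
```

```text
[ 510.74368621 -369.52889259  218.97845947] 42.65
```

View pics/fin.png

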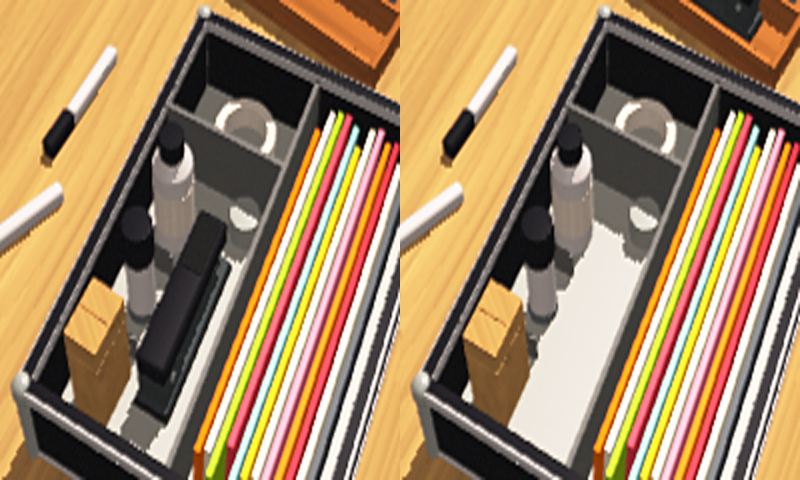

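View pics/fin_full.png

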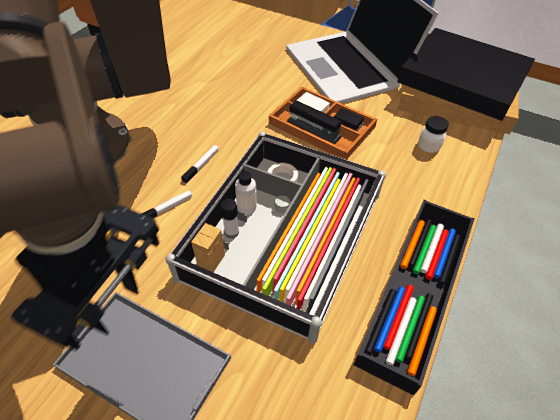

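The before/after crops match within a pixel or two: bottle cap (172,140) → (570,140) − 400, glue and carton likewise. The tin and tape haven't moved, the stapler is in the caddy, and the arm is clear. Handing in.

```bash
python3 -c "
from cell import env
print(env.job_done())"
```

```text
the job is handed in; nothing more can be done
None
```

The job is done and handed in at about 43 s on the robot's clock. Handing in returned no verdict, so the results below are from my own checks.

- **What I did:** I stood the carton, glue stick and ink bottle in the tray. Next I laid the stapler in the caddy's long compartment. Then I put the bottle, glue and carton back where each had been picked up.
- **Put-back accuracy:** the tool's release positions were within about 1–2 mm of the pick-up positions. Before and after scene pictures match to about 1–2 pixels, with all three upright and the carton turned as it was.
- **Other checks:** the last wrist view showed the stapler flat and centred in the compartment. The eraser, tin and tape look unmoved, and the arm stands clear over the tray.
- **Disagreements:** early caddy readings from the two fixed cameras differed by about 1–3 cm in position and several degrees in angle. A closer side-camera reading and a wrist-camera view settled it to within about 1 cm. The wrist force jumped briefly to about 40 N as the stapler and the bottle were set down, well under the 120 N wrist limit. No check failed.

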